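Put the gear lever into third and push the gear lock home

ROBOT

A 6-joint arm with a two-finger parallel gripper is mounted at the origin on a cart in front of the work surface, level with it; the furniture and walls round the work are solid. World frame = base frame: x ahead of the robot, y to its left, z up, the work surface at z = 0. Lengths are in m, angles in rad, forces in N, time in s.
With the tool pointing down it reaches from about 0.25 to 0.725 m from the base axis. Payload 4 kg.
Tool frame: the origin (TCP) lies at the very end of the fingers, on their centre line; the grasp point (between the pads) lies 19 mm behind it; z points along the fingers, y is the line along which they close (so a half turn about z gives the same grasp; the last joint's range is limited). The gripper opens to 85 mm and grips with 20 to 120 N. Pads are 22 mm wide; open, the fingers measure 114 mm over their backs; the gripper's body (76 mm by 85 mm) begins 54 mm behind the grasp point. The pads swing forward as they close: fully open they stand 13 mm farther back than shut.
Start: joints at [-1.265, 0.241, 0.005, 1.335, 0, 1.571], TCP at [0.151, -0.477, 0.231] pointing down, gripper open.
Joint ranges: [-2.72, 2.72], [-1.05, 1.87], [-1.09, 1.28], [-1.99, 2.15], [-1.42, 1.44], [-3.14, 3.14]. Speed limits (rad/s): [2.79, 2.79, 3.14, 3.14, 3.14, 3.14].

INTERFACE

Orientations are given as a rotation vector (axis times angle).
In Python, from bench import robot gives the robot as it stands.
- The arm moves only by the tool play_rows, never from a script. Its argument "increments" is a list that holds one entry, the list of rows, each a list of 6 numbers: the shift along the tool's x, y, z in cm, then the turn, a rotation vector about the tool's x, y, z in rad. In form: [[[dx, dy, dz, ax, ay, az], ...]]. A call has 1 to 5 rows; each row is the pose to reach, as a shift and turn from the pose commanded when the call began, along the tool's axes at that moment; what a row does not reach only later rows make up. A row lasts 1/10 s, in which the tool goes at most 50 mm and 8.59 degrees, less where a joint would pass 70% of its speed; a pose out of reach is approached as far as the arm can. A call with a gripper value outside its range is refused whole. "gripper" is the closure, from 0 (fully open) to 1 (shut), set as the call begins (left out, the last holds). The fingers move at their own pace and stop on an object; "newtons" is the grip in N (left out, the last holds). Time passes only in rows, so rows that repeat a pose let the fingers close. It gives the time, the measured TCP pose, the force, the opening and the grip force at its end, in the units of the state.
- robot.get_state(): the state, without advancing time (a new reading comes with each control period).
- robot.capture(name): name is "scene" or "top" or "wrist"; returns the picture (420x560x3 uint8, red, green, blue); there is no depth.
- robot.camera_params(name): a dict with "camera_matrix" (3x3 intrinsics, pixels), "R" (3x3) and "t" (3): a world point X has camera coordinates R X + t. Camera axes: x right, y down, z forward; pixel columns grow to the right and rows downward; lengths in m; the calibration is good to about 2 mm. A picture is of the moment at which its call begins: read the wrist's pose just before it. camera_params takes no time and is no camera call; for the wrist camera it gives the pose at the moment of the call.
- robot.close_job(): hands the job in; it is judged then, once.
Trained networks look in the newest picture that a camera, given by its name, has taken for a name from the list of things; names that differ only in an ending like _2 or _b are one class to them, and where a whole thing is asked for, a point or a joint stands for the part that bears it (a point fixed in the world has none). Each returns a list of dicts, best first, with "conf" (0 to 1); they miss things now and then, are a little off and sometimes report something else, mostly with a low value. They report only what shows in the picture. A call takes as long as a camera call.
- robot.regions_of(target, camera): "pixels" (420x560 bool, what is visible of it) and "at" ([column, row] in pixels, amid what is visible of it).
- robot.spot_point(target, camera): "at" ([column, row] in pixels: a listed point, or the origin of a listed thing).
The state is a dict: "time_s": time; "joints": joint angles; "qvel": joint speeds; "joint_efforts": joint torques, N m; "position": TCP position; "tcp_rot": TCP orientation; "contact_force": force on the tool from outside, world axes, zero at the start; "torque": the same for the moment, N m; "grip_width": finger opening in m; "gripper_force": force on a finger pad.
Only numpy, scipy, OpenCV 4.12 (cv2) and the standard library are available. Lean on these libraries where they do the work, as an engineer would, in place of code of your own. Each camera call takes 0.05 s, during which the arm holds its last target. There are 200 camera calls.

TASK

On the bench stands a gear shifter that is having a push-in gear lock fitted; its lever stands somewhere in the left-hand slots of the H-shaped gate. Keeping the fingers shut and only pushing from outside, never taking the knob or the lock between them, bring the lever to the middle, push it across to the right and then forward as far as it goes into third, the far right-hand slot; then push the brass lock barrel on the right of the shifter all the way in, so that its bolt traps the lever there. Leave the screwdriver, the car key and the padlock lying where they are.

Things in the scene. Friction and masses are not known exactly. Their poses are not given: they have to be found in the camera images.
- shifter: Gear shifter fixed to the bench on a grey plate (128 x 150 x 8 mm). Origin on the bench under the lever's pivot, which is 22 mm up; own x points forward, away from the robot, y left, z up; yaw varies by up to 0.25 rad. Two black cheeks at y = +-34 mm carry the aluminium gate plate
- gate (a point): Centre of the gate plate's upper face, 106 mm above the bench, axes as the shifter. Plate 84 (x) by 72 (y) by 8 mm. Its H opening: two slots along x, centred at y = +17 mm (first forward, second back) and y = -17 mm (third forward, fourth back), joined at x = 0 by a cross passage; all 15 mm wide, corners of the passage rounded 4 mm; the lever shaft is 10 mm thick
- knob (a point): Centre of the black round gear knob (38 mm across) on the lever, 165 mm from the pivot; in the shifter's frame x = 165 sin(fore_aft), y = -165 cos(fore_aft) sin(across), z = 176 to 187 mm. Its z axis runs along the lever. Below it: steel collar 17 mm thick from 29 to 39 mm under this point, then bare 10 mm shaft
- across (a joint): Sideways tilt of the lever, rad: -0.21 = in the left-hand slots (start), +0.21 = in the right-hand slots; both are stops. About 2 to 4 N at the knob moves it; it stays where it is left. Crossing needs fore_aft within about 0.03 of 0 (the rounded corners draw it in from about 0.06)
- fore_aft (a joint): Fore-and-aft tilt of the lever, rad: -0.26 = fully back, 0 = middle (neutral), +0.26 = fully forward; both ends are stops. Starts anywhere between. About 2 to 4 N at the knob moves it; it stays where it is left
- third_slot (a point): Fixed point: where the lever shaft passes the gate plate's upper face when it is fully in third, at the forward end of the right-hand slot, 106 mm above the bench
- lock_housing (a point): Centre of the top of the steel lock housing right of the gate, 132 mm above the bench: 36 (x) x 56 (y) x 36 mm, x -4.5 to +31.5 and y -36 to -92 mm in the shifter's frame; axes as the shifter
- barrel_face (a point): Centre of the end face of the brass lock barrel (22 mm in diameter, axis level along the shifter's y) that sticks out of the right side of the lock housing: when out, x = +13.5, y = -124, z = 114 mm in the shifter's frame. Pushed in along the shifter's +y. Moves with the barrel; axes as the shifter
- lock_bolt (a joint): How far the barrel and its bolt are pushed in, m: 0 = out, 0.022 = fully home (stop); starts at 0 to 0.004. Friction about 4 N, no spring: stays where it is left. The 9 mm bolt crosses the third slot just behind the lever; if the lever is not fully forward it runs against the shaft
- screwdriver: Bystander: yellow-handled screwdriver, 193 x 25 x 25 mm, lying near the shifter. Origin under its middle
- key_fob: Bystander: black car key fob with ring, 85 x 36 x 14 mm, lying right of the shifter. Origin under its middle
- padlock: Bystander: brass padlock, 64 x 40 x 14 mm, lying flat right of the shifter. Origin under its middle

How it is judged:
On the way, in this order (a step that is already met when the one before it is completed fails the run):
1. the lever is fully in third, with the lock still out (value of joint across above 0.17 rad and value of joint fore_aft above 0.22 rad and value of joint lock_bolt below 0.012 m), for 0.2 s.
2. the lock barrel is pushed home behind the lever (value of joint across above 0.17 rad and value of joint fore_aft above 0.22 rad and value of joint lock_bolt above 0.019 m), for 0.2 s.
At the end, for the whole second after the job is handed in: The lever stands in third (across above 0.17 rad, fore_aft above 0.22 rad of 0.26), the lock bolt is home (above 19 of 22 mm), all at rest, and screwdriver, car key and padlock lie within 20 mm of where they were (all of step 2 and velocity of joint across between -0.05 and 0.05 rad/s and velocity of joint fore_aft between -0.05 and 0.05 rad/s and velocity of joint lock_bolt between -0.05 and 0.05 m/s and distance of each of screwdriver, key_fob, padlock from where it was at the start of the episode below 0.02 m); the robot touches nothing.
It fails at once if the knob or the lever is taken between the fingers (grasp point inside it) (x of the grasp point in the frame of knob between -0.011 and 0.011 m and y of the grasp point in the frame of knob between -0.011 and 0.011 m and z of the grasp point in the frame of knob between -0.08 and 0.022 m).
It fails at once if the lock barrel is taken between the fingers (grasp point inside it) (x of the grasp point in the frame of barrel_face between -0.01 and 0.01 m and z of the grasp point in the frame of barrel_face between -0.012 and 0.012 m and y of the grasp point in the frame of barrel_face between -0.002 and 0.035 m).
It fails at once if the lever is forced through the gate plate instead of following the slots (value of joint across between -0.1 and 0.1 rad and (value of joint fore_aft above 0.14 rad or value of joint fore_aft below -0.14 rad)).
It fails at once if the screwdriver, the car key or the padlock is shifted by more than 25 mm (distance of any of screwdriver, key_fob, padlock from where it was at the start of the episode above 0.025 m).
It also fails if it takes over 64 s, if anything falls off the work surface, if the arm or the gripper's body presses on something with over 40 N, if the wrist force passes 120 N, or if a joint passes its speed limit or range.

## Working session

There is one attempt and no reset: what is moved stays moved. The work goes in short steps, Python scripts to look and compute and a tool call to move; the robot and the scene stay as the last step left them, time stands still between calls to the robot, and variables do not carry over. Pictures are saved under pics/ and viewed, at most 10 in all, crops included, and the job is handed in when it is done.

Besides the shell and the picture viewer there is one more tool, called after "Call:" by a JSON object that holds its "fn" and its "kwargs". play_rows: Moves the arm, as the interface text tells. Its arguments: {"type":"object","properties":{"increments":{"type":"array"},"gripper":{"type":"number"},"newtons":{"type":"number"}},"required":["increments"]}

```bash
mkdir -p pics; cat > h.py <<'E'
import numpy as np, cv2
from bench import robot
from scipy.spatial.transform import Rotation as R
def ray(cam,p):
    P=robot.camera_params(cam);K=np.array(P["camera_matrix"]);Rm=np.array(P["R"]);t=np.array(P["t"])
    d=Rm.T@np.linalg.solve(K,[p[0],p[1],1]);return -Rm.T@t,d
def atz(cam,p,z):
    o,d=ray(cam,p);return o+d*(z-o[2])/d[2]
def tri(p1,p2,c1="scene",c2="top"):
    o1,d1=ray(c1,p1);o2,d2=ray(c2,p2)
    A=np.c_[d1,-d2];s=np.linalg.lstsq(A,o2-o1,rcond=None)[0]
    a=o1+s[0]*d1;b=o2+s[1]*d2;return (a+b)/2,np.linalg.norm(a-b)
def proj(cam,X):
    P=robot.camera_params(cam);c=np.array(P["R"])@X+np.array(P["t"]);u=np.array(P["camera_matrix"])@c;return u[:2]/u[2]
E
python3 - <<'E'
from h import *
np.set_printoptions(precision=4,suppress=True)
ims=[]
for c in("scene","top"):
    im=robot.capture(c);cv2.imwrite(f"pics/{c}0.png",im[:,:,::-1])
for n,z in [("shifter",0),("gate",.106),("knob",.18),("third_slot",.106),("lock_housing",.132),("barrel_face",.114),("screwdriver",0),("key_fob",0),("padlock",0)]:
    q={}
    for c in("scene","top"):
        r=robot.spot_point(n,c)
        if r: q[c]=r[0]["at"];print(n,c,np.array(q[c]),round(r[0]["conf"],2),atz(c,q[c],z))
    if len(q)==2: print("   tri",tri(q["scene"],q["top"]))
s=robot.get_state();print(s["time_s"],s["position"],s["tcp_rot"])
E
```

```text
shifter scene [252.5 256.7] 0.63 [ 0.4839 -0.2097  0.    ]
shifter top [225.7 224.3] 0.62 [ 0.4982 -0.1953  0.    ]
   tri (array([ 0.5005, -0.194 , -0.0133]), np.float64(0.0008990757356492526))
gate top [221.2 216.9] 0.81 [ 0.4926 -0.1969  0.106 ]
knob scene [241.4 174.8] 0.52 [ 0.5028 -0.1559  0.18  ]
knob top [196.8 205.1] 0.86 [ 0.5045 -0.1636  0.18  ]
   tri (array([ 0.5015, -0.1618,  0.1821]), np.float64(0.006302667743769901))
third_slot scene [263.3 210.2] 0.72 [ 0.5179 -0.2099  0.106 ]
third_slot top [230.2 206.1] 0.91 [ 0.5107 -0.2168  0.106 ]
   tri (array([ 0.5097, -0.2173,  0.1108]), np.float64(0.00039174505203445697))
lock_housing scene [277.7 209.4] 0.65 [ 0.4993 -0.2687  0.132 ]
lock_housing top [255.4 209.6] 0.94 [ 0.4904 -0.2638  0.132 ]
   tri (array([ 0.4938, -0.2672,  0.1326]), np.float64(0.009654869384446462))
barrel_face scene [251.3 254.4] 0.21 [ 0.3489 -0.3401  0.114 ]
barrel_face top [283.7 213.3] 0.53 [ 0.4786 -0.3154  0.114 ]
   tri (array([ 0.4558, -0.2916,  0.0611]), np.float64(0.08385994337939263))
screwdriver scene [207.2 272.1] 0.94 [ 0.3704 -0.186   0.    ]
screwdriver top [230.7 278.7] 0.76 [ 0.3831 -0.1897  0.    ]
   tri (array([ 0.3785, -0.1857, -0.0031]), np.float64(0.01221515825732021))
key_fob scene [278.4 288.9] 0.75 [ 0.429  -0.3375  0.    ]
key_fob top [297.5 249.9] 0.95 [ 0.4198 -0.3364  0.    ]
   tri (array([ 0.422 , -0.3387,  0.0035]), np.float64(0.007231167471350311))
padlock scene [305.4 274. ] 0.91 [ 0.5107 -0.3427  0.    ]
padlock top [296.1 207.8] 0.85 [ 0.5094 -0.3489  0.    ]
   tri (array([ 0.5073, -0.3473,  0.0039]), np.float64(0.003549933514956636))
1.0 [ 0.1505 -0.4768  0.2313] [-3.1049 -0.4784  0.    ]
```

View pics/scene0.png

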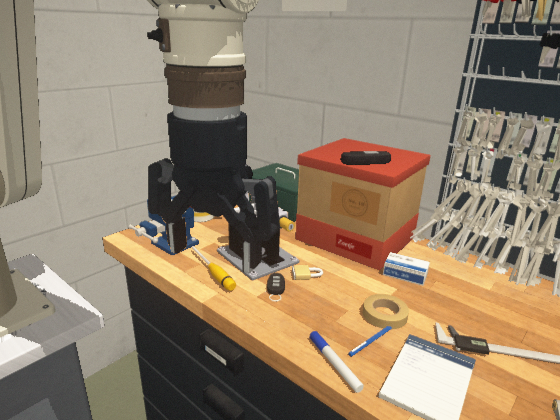

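View pics/top0.png

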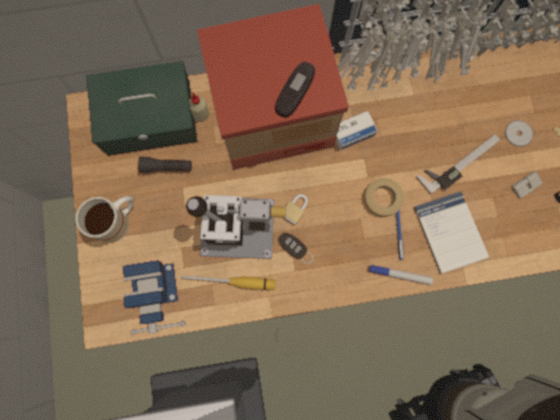

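The scene view is blocked by the gripper. In the top view the shifter is at about (238,225), the knob at (197,206) at left near neutral, and the barrel at (284,213). I'll fit the pose and check where the wrist camera looks.

```bash
cat >> h.py <<'E'
from scipy.optimize import least_squares
PTS={"gate":(0,0,.106),"third_slot":(.0224,-.017,.106),"lock_housing":(.0135,-.064,.132),"barrel_face":(.0135,-.124,.114),"shifter":(0,0,0)}
def S2W(p,X): c,s=np.cos(p[2]),np.sin(p[2]); return np.array([p[0]+c*X[0]-s*X[1],p[1]+s*X[0]+c*X[1],X[2]])
def fit(obs): # obs list (cam,name,px) ; cam params cached
    f=lambda p:np.concatenate([proj(c,S2W(p,PTS[n]))-q for c,n,q in obs])
    return least_squares(f,[.49,-.197,-.2],loss="soft_l1",f_scale=2)
E
python3 - <<'E'
from h import *
np.set_printoptions(precision=4,suppress=True)
T=dict(gate=(221.2,216.9),third_slot=(230.2,206.1),lock_housing=(255.4,209.6),barrel_face=(283.7,213.3))
r=fit([("top",n,np.array(q)) for n,q in T.items()]);print(r.x,r.fun)
for n in PTS:print(n,S2W(r.x,PTS[n]))
P=robot.camera_params("wrist");Rm=np.array(P["R"]);print("cam pos",-Rm.T@P["t"],"axis",Rm[2],P["camera_matrix"][0])
im=cv2.imread("pics/top0.png")[170:270,170:320];cv2.imwrite("pics/tc.png",cv2.resize(im,None,fx=5,fy=5,interpolation=cv2.INTER_CUBIC))
E
```

```text
[ 0.4926 -0.1958 -0.2276] [-0.6094  0.0995  0.2821  0.0339 -1.4613 -0.2491  2.2811  0.0911]
gate [ 0.4926 -0.1958  0.106 ]
third_slot [ 0.5106 -0.2174  0.106 ]
lock_housing [ 0.4913 -0.2612  0.132 ]
barrel_face [ 0.4778 -0.3196  0.114 ]
shifter [ 0.4926 -0.1958  0.    ]
cam pos [ 0.2298 -0.4524  0.3742] axis [-0.3085 -0.0962 -0.9464] [328.2827   0.     283.2945]
```

View pics/tc.png

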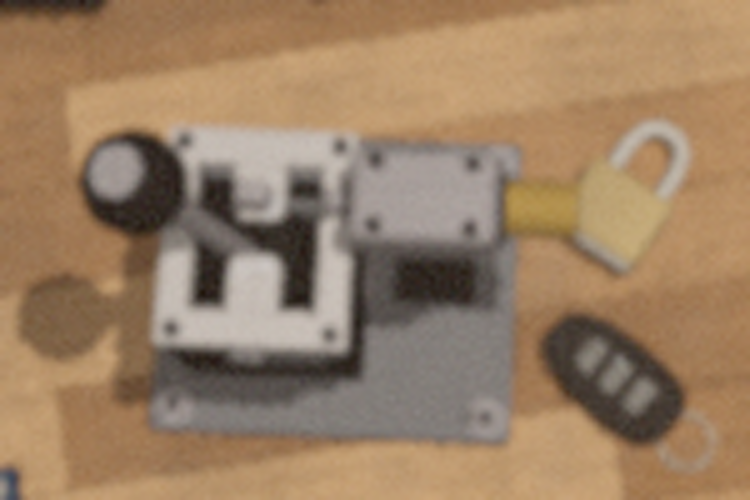

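The lever sits in the left slots near neutral, with the knob at crop (130,180) and the shaft at the passage. The barrel is at (540,208). I'll plan a view/push start pose left of the knob.

```bash
cat >> h.py <<'E'
SH=np.array([.4926,-.1958,-.2276])
def go(xs,ys,z,yaw=None,p=SH):
    """shift (cm, tool axes) and turn to shifter-frame point xs,ys (m), height z; tool x along shifter x"""
    s=robot.get_state();R0=R.from_rotvec(s["tcp_rot"]);d=S2W(p,(xs,ys,z))-np.array(s["position"])
    Rt=R.from_euler("z",p[2] if yaw is None else yaw)*R.from_rotvec([np.pi,0,0])
    print("shift cm",np.round(100*R0.inv().apply(d),2),"turn",np.round((R0.inv()*Rt).as_rotvec(),3),"F",np.round(s["contact_force"],1),"t",round(s["time_s"],2))
def where(p=SH):
    s=robot.get_state();d=np.array(s["position"])-[p[0],p[1],0];c,q=np.cos(p[2]),np.sin(p[2])
    print("tcp shifter mm",np.round(1e3*np.array([c*d[0]+q*d[1],-q*d[0]+c*d[1],d[2]]),1),"F",np.round(s["contact_force"],1))
E
python3 -c "
from h import *
go(0,.09,.28)"
```

```text
shift cm [ 45.66 -24.25  -4.87] turn [-0.     0.     0.533] F [-0.4 -0.2  0.4] t 1.0
```

Call:
{"fn": "play_rows", "kwargs": {"increments": [[[0,0,-5,0,0,0.1],[5,-2.5,-5,0,0,0.2],[9,-5,-5,0,0,0.3],[13,-7,-5,0,0,0.4],[17,-9,-5,0,0,0.53]]], "gripper": 1}}

```text
time_s: 1.5
position: [0.2853, -0.3396, 0.2816]
tcp_rot: [3.122, -0.351, 0.001]
contact_force: [0.4, -0.4, -0.2]
grip_width: 0.0123
gripper_force: 0.0
```

```bash
python3 -c "
from h import *
go(0,.09,.28)"
```

```text
shift cm [ 17.06 -27.63   0.17] turn [ 0.    -0.001  0.004] F [ 0.4 -0.4 -0.2] t 1.5
```

Call:
{"fn": "play_rows", "kwargs": {"increments": [[[3,-4,0,0,0,0],[6,-8,0,0,0,0],[9,-12,0,0,0,0],[12,-16,0,0,0,0],[14,-20,0,0,0,0]]]}}

```text
time_s: 2.0
position: [0.4664, -0.1747, 0.2812]
tcp_rot: [3.123, -0.342, 0.001]
contact_force: [0.4, 0.1, -0.0]
grip_width: -0.0002
gripper_force: 0.0
```

Call:
{"fn": "play_rows", "kwargs": {"increments": [[[1.5,-4,0,0,0,0],[3,-7.6,0,0,0,0],[3,-7.6,0,0,0,0],[3,-7.6,0,0,0,0]]]}}

```text
time_s: 2.4
position: [0.5097, -0.1105, 0.281]
tcp_rot: [-3.122, 0.335, 0.001]
contact_force: [0.0, 0.1, -0.5]
grip_width: 0.0004
gripper_force: 0.0
```

```bash
python3 - <<'E'
from h import *
np.set_printoptions(precision=4,suppress=True)
go(0,.09,.28);where()
T=dict(gate=(221.2,216.9),third_slot=(230.2,206.1),lock_housing=(255.4,209.6),barrel_face=(283.7,213.3))
obs=[("top",n,np.array(q)) for n,q in T.items()];kn=[]
for c in("wrist","scene"):
    im=robot.capture(c);cv2.imwrite(f"pics/{c}1.png",im[:,:,::-1])
    for n in ("gate","third_slot","lock_housing","barrel_face","knob"):
        r=robot.spot_point(n,c)
        if not r: continue
        a=np.array(r[0]["at"]);print(c,n,a,round(r[0]["conf"],2))
        if n=="knob":kn.append(a)
        elif r[0]["conf"]>.5: obs.append((c,n,a))
r=fit(obs);print(r.x)
for o,e in zip(obs,r.fun.reshape(-1,2)):print(o[0],o[1],e)
if len(kn)==2:print(tri(kn[0],kn[1],"wrist","scene"))
if kn:print(tri(kn[0],np.array([196.8,205.1]),"wrist","top"))
E
```

```text
shift cm [ 0.26 -0.3   0.1 ] turn [-0.002  0.001  0.014] F [ 0.   0.1 -0.5] t 2.4
tcp shifter mm [ -2.6  86.9 281. ] F [ 0.   0.1 -0.5]
wrist gate [371.1 187.3] 0.95
wrist third_slot [393.  164.5] 0.77
wrist barrel_face [502.8 175. ] 0.64
wrist knob [355.  211.6] 0.76
scene gate [250.4 207.1] 0.6
scene third_slot [263.7 211.5] 0.84
scene lock_housing [276.4 208.6] 0.89
scene knob [241.3 175.5] 0.81
[ 0.4924 -0.1971 -0.216 ]
top gate [0.0939 0.077 ]
top third_slot [ 0.8548 -0.0968]
top lock_housing [-0.7961 -0.6674]
top barrel_face [ 2.9487 -0.6803]
wrist gate [-0.2239 -0.4314]
wrist third_slot [-2.687   0.0561]
wrist barrel_face [0.6918 0.3815]
scene gate [0.82   4.7365]
scene third_slot [0.1688 0.7394]
scene lock_housing [-3.2425  0.9738]
(array([ 0.497 , -0.1649,  0.1816]), np.float64(0.004540572320945796))
(array([ 0.5019, -0.1651,  0.1905]), np.float64(0.00028863036896317355))
```

View pics/wrist1.png

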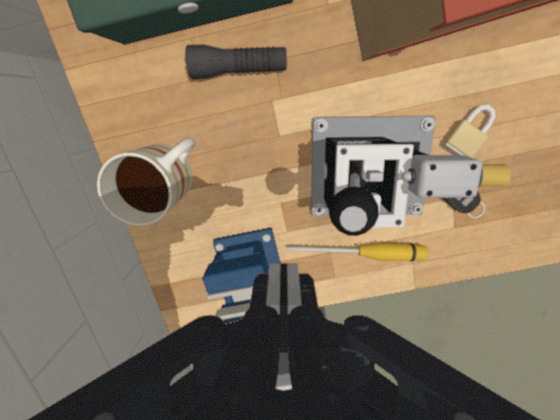

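Wrist view: the knob is at (354,211), the gate at (372,188) and the tool tip at (283,270). Next: solve for fore_aft.

```bash
sed -i 's/^SH=.*/SH=np.array([.4924,-.1971,-.216])/' h.py; cat >> h.py <<'E'
def knobfit(obs,p=SH):
    K=lambda a:S2W(p,(.165*np.sin(a[0]),-.165*np.cos(a[0])*np.sin(a[1]),.022+.165*np.cos(a[0])*np.cos(a[1])))
    r=least_squares(lambda a:np.concatenate([proj(c,K(a))-q for c,q in obs]),[0,0]);print("fa,ac",np.round(r.x,3),"res",np.round(r.fun,1),K(r.x))
def look(cams):
    o=[]
    for c in cams:
        cv2.imwrite(f"pics/_{c}.png",robot.capture(c)[:,:,::-1]);q=robot.spot_point("knob",c)
        if q: o.append((c,np.array(q[0]["at"])));knobfit(o[-1:])
    if o:knobfit(o)
E
python3 - <<'E'
from h import *
W=[("wrist",np.array([355,211.6]))];S=[("scene",np.array([241.3,175.5]))];T=[("top",np.array([196.8,205.1]))]
for o in (W,S,T,W+T,W+S+T):knobfit(o)
E
python3 -c "
from h import *
go(.0,.082,.168)"
```

```text
fa,ac [ 0.002 -0.193] res [ 0. -0.] [ 0.49950195 -0.16619162  0.18392355]
fa,ac [-0.049 -0.167] res [ 0. -0.] [ 0.49038665 -0.16859097  0.18450594]
fa,ac [ 0.024 -0.212] res [-0. -0.] [ 0.50366734 -0.16400485  0.18325371]
fa,ac [ 0.005 -0.196] res [-0.5 -0.7  1.3  1.7] [ 0.50015125 -0.16592548  0.18384272]
fa,ac [ 0.002 -0.197] res [-0.8 -0.2  2.1 -1.   1.1  2. ] [ 0.49972244 -0.1656151   0.18380261]
shift cm [ 0.17  0.56 11.34] turn [-0.002 -0.     0.   ] F [-0.3  0.4  0.3] t 3.0
```

Call:
{"fn": "play_rows", "kwargs": {"increments": [[[0.2,0,4,0,0,0],[0.2,0,8,0,0,0],[0.2,0,11.3,0,0,0],[0.2,0,11.3,0,0,0]]]}}

```text
time_s: 3.4
position: [0.5078, -0.1105, 0.1635]
tcp_rot: [-3.12, 0.337, 0.016]
contact_force: [-1.0, 0.3, 0.2]
grip_width: -0.0002
gripper_force: 0.0
```

Call:
{"fn": "play_rows", "kwargs": {"increments": [[[0,1,0,0,0,0],[0,2,0,0,0,0],[0,2.7,0,0,0,0],[0,3.4,0,0,0,0],[0,4,0,0,0,0]]]}}

```text
time_s: 3.9
position: [0.504, -0.1512, 0.1698]
tcp_rot: [-3.121, 0.337, -0.006]
contact_force: [0.4, 1.8, 2.3]
grip_width: -0.0
gripper_force: 1.6
```

```bash
python3 - <<'E'
from h import *
where();look(["wrist","top"])
E
```

```text
tcp shifter mm [  1.5  47.3 169.8] F [0.4 1.8 2.3]
fa,ac [ 0.002 -0.078] res [-0. -0.] [ 0.4954289  -0.18463986  0.18650097]
fa,ac [ 0.024 -0.082] res [0. 0.] [ 0.49919034 -0.18474032  0.18639626]
fa,ac [ 0.003 -0.082] res [ 0.  -0.6 -0.1  2. ] [ 0.49569498 -0.18403001  0.18644853]
```

Call:
{"fn": "play_rows", "kwargs": {"increments": [[[0,0.8,0,0,0,0],[0,1.6,0,0,0,0],[0,2.4,0,0,0,0],[0,3.2,0,0,0,0],[0,4.0,0,0,0,0]]]}}

```text
time_s: 4.6
position: [0.4943, -0.1903, 0.1681]
tcp_rot: [-3.121, 0.337, -0.0]
contact_force: [0.4, 2.3, 0.4]
grip_width: 0.0
gripper_force: 1.2
```

Call:
{"fn": "play_rows", "kwargs": {"increments": [[[0,0.4,0,0,0,0],[0,0.7,0,0,0,0],[0,0.7,0,0,0,0]]]}}

```text
time_s: 4.9
position: [0.4926, -0.1971, 0.1678]
tcp_rot: [-3.122, 0.338, 0.001]
contact_force: [0.7, -0.1, -0.1]
grip_width: 0.0
gripper_force: 0.0
```

```bash
python3 - <<'E'
from h import *
where();look(["wrist","top"])
E
```

```text
tcp shifter mm [2.000e-01 1.000e-01 1.678e+02] F [ 0.7 -0.1 -0.1]
fa,ac [0.01  0.208] res [ 0. -0.] [ 0.48678381 -0.23076335  0.18343183]
fa,ac [-0.002  0.201] res [ 0. -0.] [ 0.4850702  -0.22928191  0.18366508]
fa,ac [0.01  0.206] res [-0.1  0.3  0.5 -1. ] [ 0.48678164 -0.23044379  0.18349807]
```

Call:
{"fn": "play_rows", "kwargs": {"increments": [[[0,-1.5,0,0,0,0],[-3,-1.5,0,0,0,0],[-5.5,-1.5,0,0,0,0],[-5.5,1.5,0,0,0,0],[-5.5,3.4,0,0,0,0]]]}}

```text
time_s: 5.6
position: [0.4316, -0.2173, 0.1684]
tcp_rot: [-3.122, 0.334, -0.001]
contact_force: [0.5, -0.4, 0.5]
grip_width: 0.0
gripper_force: 0.0
```

Call:
{"fn": "play_rows", "kwargs": {"increments": [[[1,0,0,0,0,0],[2,0,0,0,0,0],[2.8,0,0,0,0,0],[3.6,0,0,0,0,0],[4.4,0,0,0,0,0]]]}}

```text
time_s: 6.1
position: [0.4755, -0.2264, 0.1678]
tcp_rot: [-3.121, 0.335, 0.002]
contact_force: [-2.0, 0.6, 1.5]
grip_width: 0.0003
gripper_force: 1.2
```

```bash
python3 - <<'E'
from h import *
where();look(["wrist","top"])
E
```

```text
tcp shifter mm [-10.2 -32.2 167.8] F [-2.   0.6  1.5]
fa,ac [0.108 0.204] res [0. 0.] [ 0.50271691 -0.23340156  0.18262614]
fa,ac [0.104 0.207] res [0. 0.] [ 0.50196511 -0.23373661  0.1825966 ]
```

Call:
{"fn": "play_rows", "kwargs": {"increments": [[[0.6,0,0,0,0,0],[1.2,0,0,0,0,0],[1.8,0,0,0,0,0],[2.3,0,0,0,0,0],[2.6,0,0,0,0,0]]]}}

```text
time_s: 6.8
position: [0.4997, -0.2327, 0.1674]
tcp_rot: [-3.121, 0.337, 0.004]
contact_force: [-6.7, 1.8, -0.1]
grip_width: 0.0002
gripper_force: 3.6
```

Call:
{"fn": "play_rows", "kwargs": {"increments": [[[0.2,0,0,0,0,0],[0.2,0,0,0,0,0],[0.2,0,0,0,0,0]]]}}

```text
time_s: 7.1
position: [0.4999, -0.2327, 0.1674]
tcp_rot: [-3.121, 0.338, 0.008]
contact_force: [-6.9, 2.2, 0.2]
grip_width: 0.0001
gripper_force: 3.9
```

```bash
python3 - <<'E'
from h import *
where();look(["wrist","top"])
E
```

```text
tcp shifter mm [ 15.  -33.2 167.4] F [-6.9  2.2  0.2]
fa,ac [0.257 0.207] res [-0. -0.] [ 0.52631551 -0.23815109  0.17817153]
fa,ac [0.045 0.134] res [-0.  0.] [ 0.49489448 -0.2202286   0.18535191]
fa,ac [0.247 0.204] res [ -1.1   3.8   7.5 -16.9] [ 0.52486442 -0.23733642  0.17869107]
```

Call:
{"fn": "play_rows", "kwargs": {"increments": [[[-2,0,0,0,0,0],[-4,0,-2,0,0,0],[-4,0,-6,0,0,0],[-4,4,-7,0,0,0],[-4,8,-7,0,0,0]]]}}

```text
time_s: 7.8
position: [0.4489, -0.3047, 0.2422]
tcp_rot: [3.121, -0.332, 0.014]
contact_force: [0.2, 0.1, -0.7]
grip_width: 0.0004
gripper_force: 0.0
```

Call:
{"fn": "play_rows", "kwargs": {"increments": [[[1,4,0,0,0,0],[4,5.5,0,0,0,0],[4,5.5,0,0,0,0],[4,5.5,0,0,0,0]]]}}

```text
time_s: 8.2
position: [0.4742, -0.366, 0.2375]
tcp_rot: [-3.122, 0.338, -0.001]
contact_force: [-0.2, 0.5, 0.1]
grip_width: 0.0002
gripper_force: 0.0
```

```bash
python3 - <<'E'
from h import *
where();look(["wrist","top"]);go(.0135,-.165,.102)
for c in("wrist","top"):
    q=robot.spot_point("barrel_face",c)
    if q: print(c,q[0]["at"],q[0]["conf"],proj(c,S2W(SH,PTS["barrel_face"])))
E
```

```text
tcp shifter mm [  18.5 -168.9  237.5] F [-0.2  0.5  0.1]
fa,ac [0.254 0.196] res [-0. -0.] [ 0.52622052 -0.23641843  0.17863727]
fa,ac [0.252 0.194] res [0. 0.] [ 0.52603918 -0.23595687  0.17879142]
shift cm [-0.41 -0.23 13.65] turn [-0.002 -0.001  0.002] F [ 0.5  0.  -0.6] t 8.4
wrist [229.6, 210.8] 0.67 [232.22715833 207.97602905]
```

View pics/_wrist.png

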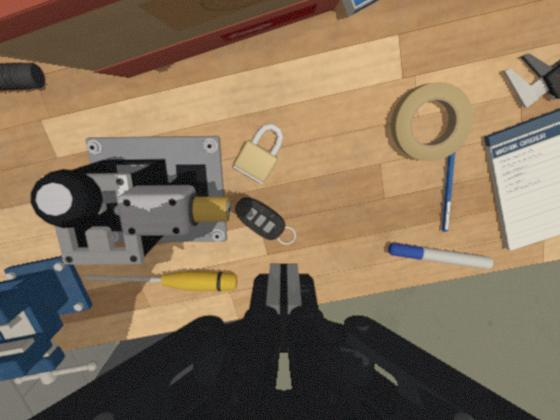

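The wrist view shows the lever in third (knob at 65,195), the barrel out with its face at about (230,210), and the bystanders undisturbed. I'll go down beside the barrel and push.

Call:
{"fn": "play_rows", "kwargs": {"increments": [[[-0.4,0,4,0,0,0],[-0.4,0,8,0,0,0],[-0.4,0,12,0,0,0],[-0.4,0,13.6,0,0,0],[-0.4,0,13.6,0,0,0]]]}}

```text
time_s: 9.0
position: [0.4676, -0.362, 0.0988]
tcp_rot: [-3.118, 0.336, 0.008]
contact_force: [-0.3, -0.1, 0.5]
grip_width: -0.0001
gripper_force: 0.0
```

Call:
{"fn": "play_rows", "kwargs": {"increments": [[[0,-1,0,0,0,0],[0,-2,0,0,0,0],[0,-2.8,0,0,0,0],[0,-3.4,0,0,0,0],[0,-4,0,0,0,0]]]}}

```text
time_s: 9.5
position: [0.4789, -0.3263, 0.1034]
tcp_rot: [3.121, -0.337, 0.003]
contact_force: [-2.7, -5.0, 3.0]
grip_width: 0.0001
gripper_force: 2.7
```

```bash
python3 - <<'E'
from h import *
where()
E
```

```text
tcp shifter mm [  14.5 -129.1  103.4] F [-2.7 -5.   3. ]
```

Call:
{"fn": "play_rows", "kwargs": {"increments": [[[0,-0.5,0,0,0,0],[0,-0.9,0,0,0,0],[0,-1.2,0,0,0,0],[0,-1.5,0,0,0,0],[0,-1.5,0,0,0,0]]]}}

```text
time_s: 10.0
position: [0.4819, -0.3121, 0.103]
tcp_rot: [3.121, -0.338, 0.003]
contact_force: [-1.9, -7.1, 5.5]
grip_width: -0.0
gripper_force: 3.7
```

```bash
python3 - <<'E'
from h import *
where()
E
```

```text
tcp shifter mm [  14.4 -114.6  103. ] F [-1.9 -7.1  5.5]
```

Call:
{"fn": "play_rows", "kwargs": {"increments": [[[0,-0.3,0,0,0,0],[0,-0.5,0,0,0,0],[0,-0.5,0,0,0,0]]]}}

```text
time_s: 10.3
position: [0.4819, -0.312, 0.1032]
tcp_rot: [3.111, -0.342, 0.001]
contact_force: [-5.2, -18.4, 2.4]
grip_width: 0.0002
gripper_force: 9.7
```

```bash
python3 - <<'E'
from h import *
where()
cv2.imwrite("pics/w3.png",robot.capture("wrist")[:,:,::-1])
E
```

```text
tcp shifter mm [  14.3 -114.5  103.2] F [ -5.2 -18.4   2.4]
```

View pics/w3.png

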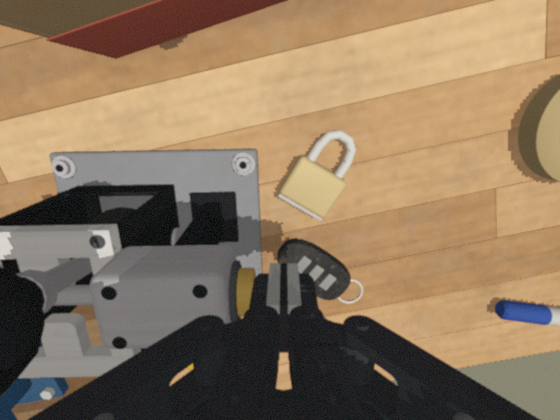

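The barrel's force rose sharply at about the expected home position; only about 10 mm of brass shows, at (245,290). Retreating and checking.

Call:
{"fn": "play_rows", "kwargs": {"increments": [[[0,2,0,0,0,0],[0,5,0,0,0,0],[0,6,-4,0,0,0],[0,6,-8,0,0,0],[0,6,-12,0,0,0]]]}}

```text
time_s: 10.85
position: [0.4692, -0.3631, 0.2217]
tcp_rot: [-3.117, 0.337, 0.003]
contact_force: [0.8, -0.9, 0.2]
grip_width: 0.0001
gripper_force: 0.0
```

Call:
{"fn": "play_rows", "kwargs": {"increments": [[[0,0,-2,0,0,0],[0,0,-2,0,0,0],[0,0,-2,0,0,0],[0,0,-2,0,0,0]]]}}

```text
time_s: 11.25
position: [0.469, -0.3631, 0.2394]
tcp_rot: [-3.118, 0.336, 0.005]
contact_force: [0.3, -0.7, 0.0]
grip_width: 0.0005
gripper_force: 0.0
```

```bash
python3 - <<'E'
from h import *
np.set_printoptions(precision=4,suppress=True)
where();look(["wrist","top"])
for c in("wrist","top"):
    q=robot.spot_point("barrel_face",c)
    if q: print(c,q[0]["at"],q[0]["conf"],[proj(c,S2W(SH,(.0135,y,.114))) for y in(-.124,-.102)])
for n in("screwdriver","key_fob","padlock"):
    q=robot.spot_point(n,"top");print(n,q and q[0]["at"])
cv2.imwrite("pics/w4.png",cv2.imread("pics/_wrist.png"))
E
```

```text
tcp shifter mm [  12.7 -167.2  239.4] F [ 0.3 -0.7  0. ]
fa,ac [0.252 0.207] res [ 0. -0.] [ 0.5255 -0.238   0.1784]
fa,ac [0.253 0.207] res [ 0. -0.] [ 0.5257 -0.238   0.1783]
wrist [205.1, 202.1] 0.96 [array([232.1179, 202.1521]), array([206.5248, 202.103 ])]
screwdriver []
key_fob []
padlock []
```

View pics/w4.png

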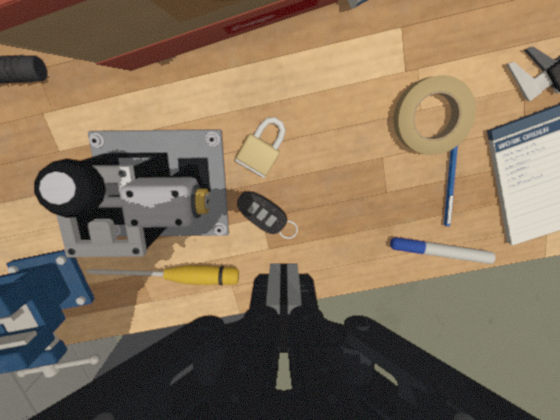

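The barrel face is at (205,202), matching the fully home position. The lever is in third with the knob at (67,187), and the padlock, key and screwdriver haven't moved. Handing in.

```bash
python3 -c "
from h import *
print(robot.close_job())"
```

```text
the job is handed in; nothing more can be done
None
```

I handed the job in at about 11 s: by the last camera check the lever stood in third, the lock barrel was fully home behind it, and the screwdriver, key and padlock looked unmoved; the judge returned no verdict.

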